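# Tare the kitchen scale for the red mug

### The job

Get the kitchen scale ready for weighing into the red mug. First, with the pan still empty, turn the black tare sleeve to 6 so that it rests in that click, then stand the red mug upright in the middle of the scale's round steel pan, setting it down gently. Leave everything else on the shelf where it is.

Things in the scene. Friction and masses are not known exactly. Their poses are not given: they have to be found in the camera images.
- scale: Blue enamel kitchen scale, fixed, 140 (its x) x 280 (its y) x 74 mm high; origin at the centre of its underside on the shelf, z up. The sprung pan is at y = +72 mm, the tare sleeve at y = -75 mm, standing on a white round dial plate.
- dial (a point): Centre of the white dial plate's top face (radius 60 mm, 78 mm above the shelf), axes as the scale's. 8 black ticks 24 degrees apart on its +x side; value n has n black dots beyond its tick (46 to 57 mm out). Value n lies at 84 - 24*(n-1) degrees from +x towards +y: 1 is nearly towards the pan, and values rise clockwise from above.
- sleeve (a joint): Angle of the tare sleeve in rad, growing clockwise seen from above: value n is (n-1)*0.4189, so value 1 reads 0, 6 reads 2.094 and 8 reads 2.932. The sleeve clicks into each value and springs back to the nearest one when let go (about 0.1 N m to turn past a click).
- sleeve_grip (a point): Point on the vertical axis of the tare sleeve, 30 mm above the dial plate (108 mm above the shelf); it turns with the sleeve. The sleeve is a black ribbed cylinder 56 mm in diameter, from 1 to 46 mm above the plate. An orange pointer at its foot (2 to 7 mm above the plate, out to 36 mm from the axis), continued by an orange line on its top, shows the value.
- pan_top (a point): Centre of the upper face of the pan: a flat steel disc 124 mm in diameter, 104 mm above the shelf when empty, on a spring that gives way straight down by up to 10 mm (a mug lowers it by a few mm).
- red_mug: Red plastic mug, loose, 85 mm high, 62 mm outer diameter at the rim, wall 4 mm, 80 to 170 g; origin at the centre of its underside, z towards the mouth, handle on its +y side. Grip it across its x axis.
- green_mug: Green plastic mug of the same shape and size; not to be moved. Origin at the centre of its underside.
- lunch_tin: Round steel lunch tin, 104 mm in diameter, 70 mm high, loose; not to be moved. Origin at the centre of its underside.
- pickle_jar: White ceramic pickle jar with a blue band and a brown lid, 84 mm in diameter, 120 mm high, loose; not to be moved. Origin at the centre of its underside.
- scoop: Wooden scoop, 220 mm long, lying on the shelf beyond the scale; not to be moved. Origin near its middle, handle towards its -x.
- tumbler: Steel tumbler, 68 mm in diameter, 100 mm high, beyond the scale; not to be moved. Origin at the centre of its underside.
Mind the look-alikes: they are no part of the job. Several things have the shape of the red_mug; the one meant has the colours described above.

How it is judged:
On the way:
1. the tare sleeve is at 6 (within 0.08 rad) while the red mug is not on the pan, and the fingers have let go of the scale (value of joint sleeve between 2.0144 and 2.1744 rad and horizontal distance between red_mug and pan_top above 0.1 m and contact force between the fingers and scale below 0.1 N), for 0.2 s.
At the end, for the whole second after the job is handed in: The tare sleeve rests at 6 (within 0.08 rad of 2.094), and the red mug stands upright (within 0.1 rad), at rest, on the pan (underside within 6 mm of the pan's face), its centre within 20 mm of the pan's centre (value of joint sleeve between 2.0144 and 2.1744 rad and horizontal distance between red_mug and pan_top below 0.02 m and z of red_mug in the frame of pan_top between -0.006 and 0.006 m and angle between red_mug's own z axis and vertical below 0.1 rad and linear speed of red_mug below 0.02 m/s); the robot touches nothing.
It fails at once if the green mug, lunch tin, pickle jar, wooden scoop or steel tumbler is moved more than 30 mm (distance of any of green_mug, lunch_tin, pickle_jar, scoop, tumbler from where it was at the start of the episode above 0.03 m).
It fails at once if the red mug is slammed or pressed on the scale (more than 30 N) (contact force between red_mug and scale above 30 N).
It also fails if it takes over 64 s, if anything falls off the work surface, if the arm or the gripper's body presses on something with over 40 N, if the wrist force passes 120 N, or if a joint passes its speed limit or range.

### The arm

A 7-joint arm with a two-finger parallel gripper is mounted at the origin on the work surface. World frame = base frame: x ahead of the robot, y to its left, z up, the work surface at z = 0. Lengths are in m, angles in rad, forces in N, time in s.
With the tool pointing down it reaches from about 0.425 to 0.95 m from the base axis. Payload 4.7 kg.
Tool frame: the origin (TCP) lies at the very end of the fingers, on their centre line; the grasp point (between the pads) lies 19 mm behind it; z points along the fingers, y is the line along which they close (so a half turn about z gives the same grasp; the last joint's range is limited). The gripper opens to 87 mm and grips with 3 to 60 N. Pads are 19 mm wide; open, the fingers measure 117 mm over their backs; the gripper's body (75 mm by 190 mm) begins 51 mm behind the grasp point.
Start: joints at [-1.326, 0.469, -0.049, 1.532, 0.024, 1.141, -0.082], TCP at [0.182, 0.65, 0.223] pointing down, gripper open.
Joint ranges: [-2.59, 2.59], [-0.33, 1.99], [-1.39, 1.29], [0.1, 2.45], [-1.04, 4.18], [0.21, 1.99], [-2.66, 2.66]. Speed limits (rad/s): [2.57, 2.57, 3.14, 3.14, 3.14, 3.14, 3.14].

### API

Orientations are given as a unit quaternion [x, y, z, w].
In Python, from station import env gives the robot as it stands.
- The arm moves only by the tool arm_command, never from a script. Its argument "commands" is one flat list of numbers, 5 for each row, row after row: the closure, from -1 (fully open) to 1 (shut), then the shift along the tool's x, y, z each as a share of 0.2 m, from -1 to 1, then the turn about the tool's z as a share of 2 pi rad, from -1 to 1. A call has 1 to 8 rows; each row is the pose to reach, as a shift and turn from the pose commanded when the call began, along the tool's axes at that moment, turning the shorter way round; what a row does not reach only later rows make up. A row lasts 1/8 s, in which the tool goes at most 62.5 mm and 10.7 degrees, less where a joint would pass 70% of its speed; a pose out of reach is approached as far as the arm can. A call with a number of a shift or a turn outside -1 to 1 is refused whole. A call with a gripper value outside its range is refused whole. The fingers move at their own pace and stop on an object; the grip force is fixed at half the most. Time passes only in rows, so rows that repeat a pose let the fingers close. It gives the time, the measured TCP pose, the force, the opening and the grip force at its end, in the units of the state.
- env.get_obs(): the state, without advancing time (a new reading comes with each control period).
- env.capture(name): name is "side" or "top"; returns a dict with "frame" (480x640x3 uint8, red, green, blue), "vertical_fov" (degrees; the focal length in pixels is half the picture's height over the tangent of half this angle, whatever the lens; pixels are square), "cx", "cy" (the principal point, pixels), "k1" (the pictures are not rectified: a ray, as slopes to the right and down, at radius r is drawn at 1 + k1 r^2 times it, then the intrinsics apply), "R" (3x3) and "t" (3): a world point X has camera coordinates R X + t. Camera axes: x right, y down, z forward; pixel columns grow to the right and rows downward; lengths in m; the calibration is good to about 2 mm. A picture is of the moment at which its call begins. There is no depth.
- env.finish_job(): hands the job in; it is judged then, once.
Trained networks look in a picture, given as the dict that the camera call returned (one of the last four; its "shot" number tells which), for a name from the list of things; names that differ only in an ending like _2 or _b are one class to them, and where a whole thing is asked for, a point or a joint stands for the part that bears it (a point fixed in the world has none). Each returns a list of dicts, best first, with "p" (0 to 1); they miss things now and then, are a little off and sometimes report something else, mostly with a low value. They report only what shows in the picture. A call takes as long as a camera call. They do not tell look-alikes from the thing itself.
- env.outline_of(picture, thing): "pixels" (480x640 bool, what is visible of it) and "extent" ([left, top, right, bottom] in pixels, round what is visible of it).
The state is a dict: "time_s": time; "joint_pos": joint angles; "qd": joint speeds; "joint_torque": joint torques, N m; "tcp_pos": TCP position; "ee_rot": TCP orientation; "ft_force": force on the tool from outside, world axes, zero at the start; "ft_torque": the same for the moment, N m; "grip_width": finger opening in m; "grip_force": force on a finger pad.
Only numpy, scipy, OpenCV 4.12 (cv2) and the standard library are available. Lean on these libraries where they do the work, as an engineer would, in place of code of your own. Each camera call takes 0.05 s, during which the arm holds its last target. There are 200 camera calls.

## Working session

There is one attempt and no reset: what is moved stays moved. The work goes in short steps, Python scripts to look and compute and a tool call to move; the robot and the scene stay as the last step left them, time stands still between calls to the robot, and variables do not carry over. Pictures are saved under pics/ and viewed, at most 10 in all, crops included, and the job is handed in when it is done.

Besides the shell and the picture viewer there is one more tool, called after ">>>" by a JSON object that holds its "fn" and its "kwargs", one argument or row to a line. arm_command: Moves the arm, as the interface text tells. Shift numbers are shares of 0.2 m and turn numbers shares of 2 pi rad, none past 1 either way. Its arguments: {"type":"object","properties":{"commands":{"type":"array"}},"required":["commands"]}

```bash
mkdir -p pics
cat > h.py <<'E'
import numpy as np, cv2
from station import env
def K(c):
    f=240/np.tan(np.radians(c["vertical_fov"])/2)
    return np.array([[f,0,c["cx"]],[0,f,c["cy"]],[0,0,1.]]), np.array([c["k1"],0,0,0,0.])
def proj(c,P):
    k,d=K(c); r,_=cv2.Rodrigues(np.array(c["R"]))
    return cv2.projectPoints(np.array(P,float).reshape(-1,1,3),r,np.array(c["t"],float),k,d)[0].reshape(-1,2)
def ray(c,uv):
    k,d=K(c); n=cv2.undistortPoints(np.array(uv,float).reshape(-1,1,2),k,d).reshape(-1,2)
    R=np.array(c["R"]); o=-R.T@np.array(c["t"])
    return o,(np.c_[n,np.ones(len(n))]@R)
def onz(c,uv,z):
    o,D=ray(c,uv); return o+D*((z-o[2])/D[:,2])[:,None]
def save(c,n): cv2.imwrite(f"pics/{n}.png",c["frame"][:,:,::-1])
E
python3 - <<'E'
from h import *
o=env.get_obs(); print(o["time_s"],o["tcp_pos"],o["ee_rot"])
for n in("side","top"):
    c=env.capture(n); save(c,n+"0"); R=np.array(c["R"]); print(n,-R.T@np.array(c["t"]),R[2],c["vertical_fov"],c["k1"])
    for t in("scale","dial","sleeve","pan_top","red_mug","green_mug","lunch_tin","pickle_jar","scoop","tumbler"):
        try:
            for x in env.outline_of(c,t)[:3]:
                ys,xs=np.nonzero(x["pixels"]); print(t,round(x["p"],2),np.round(x["extent"]),xs.mean().round(1),ys.mean().round(1))
        except Exception as e: print(t,e)
E
```

```text
0.0 [0.18234873 0.64925885 0.22147254] [ 1.36481030e-01  9.90642158e-01 -1.01568888e-03 -1.03436027e-04]
side [-0.12388367 -0.58555644  1.22724014] [ 0.46788927  0.44183234 -0.76541741] 43.79881183030541 -0.04487631782778587
scale 0.9 [277. 235. 404. 337.] 337.6 284.3
scale 0.18 [287. 234. 340. 276.] 313.0 255.9
dial 0.74 [275. 234. 399. 339.] 337.7 284.4
sleeve 0.7 [356. 272. 378. 301.] 365.0 284.6
pan_top 0.82 [288. 234. 342. 280.] 312.9 256.0
red_mug 0.93 [165. 167. 196. 209.] 182.3 188.4
red_mug 0.9 [213. 228. 252. 267.] 234.7 249.5
red_mug 0.75 [130. 200. 170. 236.] 152.4 218.9
green_mug 0.76 [442. 329. 479. 375.] 460.4 350.5
lunch_tin 0.63 [352. 270. 376. 298.] 364.9 284.3
lunch_tin 0.61 [227. 176. 264. 219.] 244.8 194.4
pickle_jar 0.94 [391. 367. 435. 414.] 414.2 390.1
scoop 0.56 [344. 203. 399. 254.] 368.5 228.9
tumbler 0.76 [304. 152. 329. 196.] 315.2 175.6
top [0.49531385 0.04752017 1.3320872 ] [ 0.04145836  0.00295466 -0.99913586] 48.13744782697805 -0.1318578624950406
scale 0.75 [286. 213. 409. 287.] 345.7 250.0
scale 0.25 [367. 232. 391. 260.] 379.5 245.1
sleeve 0.67 [367. 234. 394. 262.] 379.3 245.1
pan_top 0.8 [293. 228. 339. 284.] 316.5 253.4
red_mug 0.96 [120. 304. 156. 349.] 137.1 321.8
red_mug 0.92 [222. 277. 255. 315.] 235.5 290.1
red_mug 0.75 [106. 253. 144. 293.] 125.1 268.2
green_mug 0.71 [452. 219. 498. 248.] 479.7 231.1
green_mug 0.16 [156. 280. 198. 305.] 181.6 293.5
lunch_tin 0.95 [160. 206. 203. 247.] 183.4 224.4
lunch_tin 0.41 [212. 136. 244. 170.] 226.5 152.2
pickle_jar 0.91 [454. 280. 496. 313.] 472.7 294.3
pickle_jar 0.22 [290. 226. 343. 282.] 316.2 253.6
scoop 0.78 [305. 118. 326. 204.] 315.8 165.0
scoop 0.45 [287. 213. 408. 288.] 345.5 250.3
scoop 0.43 [453. 281. 493. 312.] 472.7 294.6
tumbler 0.6 [212. 138. 244. 168.] 226.5 152.4
```

View pics/top0.png

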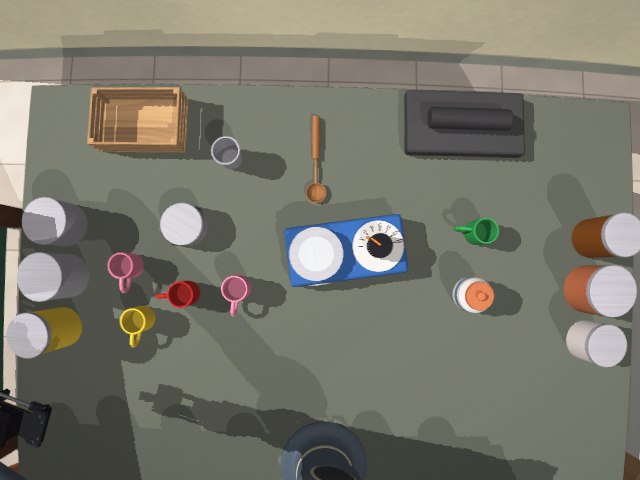

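View pics/side0.png

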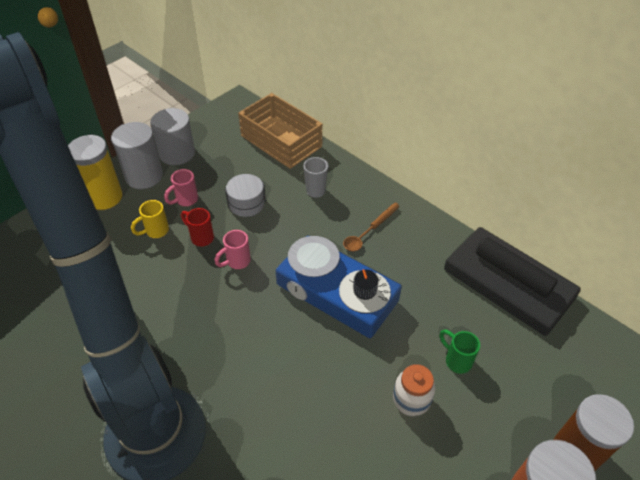

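```bash
cat > m.py <<'E'
from h import *
from scipy.optimize import minimize
def circ(x,y,z,r,n=40):
    a=np.linspace(0,2*np.pi,n,endpoint=False); return np.c_[x+r*np.cos(a),y+r*np.sin(a),np.full(n,z)]
def draw(c,parts):
    m=np.zeros((1920,2560),np.uint8)
    for P in parts: cv2.fillConvexPoly(m,np.round(cv2.convexHull(((proj(c,P)+.5)*4).astype(np.float32))).astype(int),1)
    return cv2.resize(m.astype(np.float32),(640,480),interpolation=cv2.INTER_AREA)
def fit(cs,ms,model,p0,step):
    f=lambda p:sum(1-np.minimum(draw(c,model(p)),m).sum()/np.maximum(draw(c,model(p)),m).sum() for c,m in zip(cs,ms))
    S=np.vstack([p0]+[np.array(p0)+np.eye(len(p0))[i]*step[i] for i in range(len(p0))])
    r=minimize(f,p0,method="Nelder-Mead",options=dict(initial_simplex=S,xatol=2e-4,fatol=1e-4,maxiter=250)); return r.x,r.fun
def red(c):
    hsv=cv2.cvtColor(c["frame"],cv2.COLOR_RGB2HSV); h,s,v=cv2.split(hsv)
    return (((h<6)|(h>174))&(s>195)&(v>50)).astype(np.uint8)
E
python3 - <<'E'
from m import *
T=env.capture("top");S=env.capture("side"); cs=[T,S]
ms=[];hand=[]
for c in cs:
    m=red(c); n,l,st,_=cv2.connectedComponentsWithStats(cv2.morphologyEx(m,cv2.MORPH_CLOSE,np.ones((3,3))))
    i=1+st[1:,4].argmax(); m=(l==i).astype(np.uint8); print(st[i]); 
    o=cv2.morphologyEx(m,cv2.MORPH_OPEN,cv2.getStructuringElement(2,(11,11))); ms.append(o.astype(float)); h=m&~o; hand.append(np.argwhere(cv2.morphologyEx(h,cv2.MORPH_OPEN,np.ones((2,2)))).mean(0)[::-1])
xy=onz(T,[[184,293]],.06)[0]
p,f=fit(cs,ms,lambda p:[np.r_[circ(p[0],p[1],0,.031),circ(p[0],p[1],p[2],.031)]],[xy[0],xy[1],.08],[.01,.01,.01])
print("mug",p,f,"handle pts",hand,onz(T,[hand[0]],.045)[0],onz(S,[hand[1]],.045)[0])
pm=[env.outline_of(c,"pan_top")[0]["pixels"].astype(float) for c in cs]
xy=onz(T,[[316.3,253.5]],.104)[0]
pan,f=fit(cs,pm,lambda p:[circ(*p,.062)],[xy[0],xy[1],.1],[.01,.01,.01]);print("pan",pan,f)
sm=[env.outline_of(c,"scale")[0]["pixels"].astype(float) for c in cs]
def model(p):
    x,y,a,h=p;R=np.array([[np.cos(a),-np.sin(a)],[np.sin(a),np.cos(a)]]);g=lambda q:R@np.array(q)+[x,y]
    b=np.array([g(q) for q in [(.07,.14),(-.07,.14),(-.07,-.14),(.07,-.14)]])
    q=g((0,.072));s=g((0,-.075))
    return [np.r_[np.c_[b,np.zeros(4)],np.c_[b,np.full(4,h)]],circ(*q,.104,.062),np.r_[circ(*s,.079,.028),circ(*s,.124,.028)]]
xy=onz(T,[[346,250]],.074)[0]
sc,f=fit(cs,sm,model,[xy[0],xy[1],.05,.07],[.01,.01,.05,.01]);print("scale",sc,f)
R=lambda a:np.array([[np.cos(a),-np.sin(a)],[np.sin(a),np.cos(a)]])
print("pan",sc[:2]+R(sc[2])@[0,.072],"sleeve",sc[:2]+R(sc[2])@[0,-.075])
for z in(.04,.0):
  pass
lm=[env.outline_of(c,"sleeve") for c in cs]
sl=sc[:2]+R(sc[2])@[0,-.075]
blk=[]
for c,o in zip(cs,lm):
    m=(c["frame"].max(2)<60).astype(np.uint8); u=proj(c,[[*sl,.1]])[0].astype(int); w=np.zeros_like(m); cv2.circle(w,tuple(map(int,u)),22,1,-1)
    m=cv2.morphologyEx(m&w,cv2.MORPH_CLOSE,np.ones((5,5))); m=cv2.morphologyEx(m,cv2.MORPH_OPEN,np.ones((7,7)));blk.append(m.astype(float))
p,f=fit(cs,blk,lambda p:[np.r_[circ(p[0],p[1],.079,.028),circ(p[0],p[1],p[2],.028)]],[*sl,.12],[.01,.01,.01]);print("sleeve",p,f)
# pointer: orange pixels around sleeve in top
hsv=cv2.cvtColor(T["frame"],cv2.COLOR_RGB2HSV); u=proj(T,[[*sl,.1]])[0]
q=np.argwhere((hsv[...,0]<20)&(hsv[...,0]>4)&(hsv[...,1]>150)&(hsv[...,2]>110))[:,::-1]; q=q[np.linalg.norm(q-u,axis=1)<22]
W=onz(T,q,.124)[:,:2]-p[:2]; d=W.mean(0)@R(sc[2]); print("pointer deg",np.degrees(np.arctan2(d[1],d[0])),len(q))
a=cv2.resize(T["frame"][190:310,140:200],(300,600),interpolation=3);b=cv2.resize(T["frame"][200:300,335:415],(480,600),interpolation=3)
cv2.imwrite("pics/crop.png",np.hstack([a,b])[:,:,::-1])
E
```

```text
[157 281  42  26 624]
[182 208  31  38 769]
mug [0.41833191 0.35485632 0.07801289] 0.3914786481680498 handle pts [array([176.10666667, 300.06666667]), array([185.        , 216.27777778])] [0.39910001 0.36854788 0.045     ] [0.41387787 0.40803008 0.045     ]
pan [0.51987494 0.03608167 0.10480587] 0.055139101128559354
scale [ 0.53162124 -0.03475493  0.15741098  0.06723969] 0.1075392458265313
pan [0.52033439 0.0363549 ] sleeve [ 0.54337837 -0.10882766]
sleeve [ 0.54381193 -0.10860902  0.11525551] 0.28857522332363483
pointer deg 51.47408176843653 34
```

View pics/crop.png

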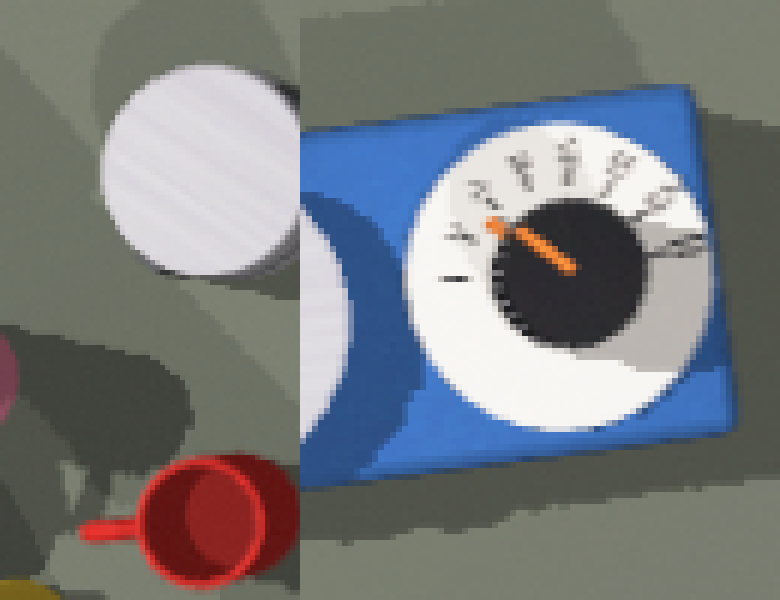

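Run:
```python
from m import *
T=env.capture("top");S=env.capture("side"); cs=[T,S]; print(np.array(T["R"]).round(3).tolist())
ms=[]
for c,px in zip(cs,[(184,293),(203,232)]):
    h,s,v=cv2.split(cv2.cvtColor(c["frame"],cv2.COLOR_RGB2HSV))
    m=(((h<8)|(h>172))&(s>170)&(v>40)).astype(np.uint8); m=cv2.morphologyEx(m,cv2.MORPH_CLOSE,np.ones((3,3)))
    _,l=cv2.connectedComponents(m); m=(l==l[px[1],px[0]]).astype(np.uint8); ys,xs=np.nonzero(m); print(xs.min(),xs.max(),ys.min(),ys.max(),m.sum()); ms.append(m.astype(float))
def mug(p):
    x,y,h,a,L=p; d=np.array([-np.sin(a),np.cos(a)]);n=np.array([d[1],-d[0]]); c=np.array([x,y])
    H=[[*(c+d*r+n*w),z] for r in(.02,.031+L) for w in(-.004,.004) for z in(.02,.065)]
    return [np.r_[circ(x,y,0,.029),circ(x,y,h,.031)],np.array(H)]
xy=onz(T,[[184,293]],.06)[0]
for a0 in(0.,.2,-.2):
    print("mug",*fit(cs,ms,mug,[xy[0],xy[1],.08,a0,.025],[.01,.01,.01,.15,.01]))
# scale: blue + white top face in top view
h,s,v=cv2.split(cv2.cvtColor(T["frame"],cv2.COLOR_RGB2HSV))
b=((h>100)&(h<125)&(s>130)).astype(np.uint8); w=np.zeros_like(b); w[205:295,278:415]=1; b&=w
hull=cv2.convexHull(np.argwhere(b)[:,::-1].astype(np.int32))
bm=np.zeros((480,640),np.uint8);cv2.fillConvexPoly(bm,hull,1)
bs=cv2.cvtColor(S["frame"],cv2.COLOR_RGB2HSV);b2=((bs[...,0]>100)&(bs[...,0]<125)&(bs[...,1]>130)).astype(np.uint8);w=np.zeros_like(b2);w[225:345,270:408]=1;b2&=w
hl=cv2.convexHull(np.argwhere(b2)[:,::-1].astype(np.int32));bm2=np.zeros((480,640),np.uint8);cv2.fillConvexPoly(bm2,hl,1)
def bx(p):
    x,y,a,hh=p;R=np.array([[np.cos(a),-np.sin(a)],[np.sin(a),np.cos(a)]])
    q=np.array([[.07,.14],[-.07,.14],[-.07,-.14],[.07,-.14]])@R.T+[x,y]
    return [np.r_[np.c_[q,np.zeros(4)],np.c_[q,np.full(4,hh)]]]
for C,M in ([[T],[bm]],[cs,[bm,bm2]]):
    sc,f=fit(C,[m.astype(float) for m in M],bx,[.5316,-.0347,.12,.074],[.01,.01,.05,.01]);print("box",sc,f)
a=sc[2];R=np.array([[np.cos(a),-np.sin(a)],[np.sin(a),np.cos(a)]])
print("pan",sc[:2]+R@[0,.072],"sl",sc[:2]+R@[0,-.075])
# white plate
m=((s<40)&(v>120)).astype(np.uint8);w=np.zeros_like(m);w[205:280,352:408]=1;m&=w
_,l,st,_=cv2.connectedComponentsWithStats(m);l=(l==1+st[1:,4].argmax());hw=cv2.convexHull(np.argwhere(l)[:,::-1].astype(np.int32));e=cv2.fitEllipse(hw);print(e,"plate",onz(T,[e[0]],.078)[0])
pl=onz(T,[e[0]],.078)[0][:2]
o=((h<20)&(h>4)&(s>150)&(v>110)); q=np.argwhere(o)[:,::-1]; q=q[np.linalg.norm(q-[379,245],axis=1)<22]
W=onz(T,q,.083)[:,:2]-pl;r=np.linalg.norm(W,axis=1);t=W[r>r.max()-.006].mean(0);V=onz(T,q,.124)[:,:2]-pl; V=V[np.linalg.norm(V,axis=1)<.024]
print("tip r",np.linalg.norm(t),"world deg",np.degrees(np.arctan2(t[1],t[0])),"line fit",cv2.fitLine(V.astype(np.float32),2,0,.01,.01).ravel(),np.degrees(a))
```

```text
[[0.026, -1.0, -0.002], [-0.999, -0.026, -0.042], [0.041, 0.003, -0.999]]
156 199 281 306 717
181 213 208 245 847
mug [0.41663105 0.35066098 0.08651731 0.12359843 0.03079896] 0.12974940990652795
mug [0.41675016 0.35085267 0.08588455 0.12979858 0.0294677 ] 0.1315019593343555
mug [ 0.41676712  0.35085682  0.08628568 -0.00849149  0.00309366] 0.21501529223879579
box [ 0.53022545 -0.03566733  0.15449815  0.06911651] 0.01727133905534195
box [ 0.53131781 -0.03487541  0.15588042  0.06431746] 0.18492669295287978
pan [0.52013982 0.03625161] sl [ 0.54296156 -0.10896605]
((377.7151794433594, 245.63265991210938), (50.68880081176758, 51.219261169433594), 88.62944030761719) plate [ 0.54190872 -0.10920158  0.078     ]
tip r 0.03152244993609927 world deg 54.35134595768335 line fit [0.5758619  0.817547   0.00734619 0.00947274] 8.931290270973735
```

```bash
cat > go.py <<'E'
import sys; from h import *
from scipy.spatial.transform import Rotation as Ro
def go(*ts):
    o=env.get_obs(); R=Ro.from_quat(o["ee_rot"]).as_matrix(); y=np.degrees(np.arctan2(R[1,1],R[0,1]))
    print("t",round(o["time_s"],2),"tcp",np.round(o["tcp_pos"],4),"yaw(y)",round(y,1),"w",round(o["grip_width"],4),"j",np.round(o["joint_pos"],2),"F",np.round(o["ft_force"],1),"tilt",np.round(R[:,2],3))
    for t in ts:
        print(t,"->",np.round(R.T@(np.array(t[:3])-o["tcp_pos"])/.2,4),"turn",round(-(t[3]-y)/360,4))
if __name__=="__main__": go(*eval(sys.argv[1]))
E
python3 go.py '[(.34,.5,.24,60),(.543,-.109,.24,30)]'
```

```text
t 1.6 tcp [0.1825 0.6499 0.2226] yaw(y) 74.3 w 0.0872 j [-1.33  0.47 -0.05  1.53  0.02  1.14 -0.08] F [ 0.  -0.5 -0.6] tilt [-0.  0. -1.]
(0.34, 0.5, 0.24, 60) -> [-0.9609 -0.5086 -0.0872] turn 0.0398
(0.543, -0.109, 0.24, 30) -> [-2.7614 -3.1658 -0.0875] turn 0.1231
```

>>> {"fn": "arm_command", "kwargs": {
  "commands": [-1,-0.3,-0.16,-0.09,0.02,-1,-0.6,-0.32,-0.09,0.03,-1,-0.96,-0.5,-0.09,0.04,-1,-0.96,-0.8,-0.09,0.05,-1,-0.96,-1,-0.09,0.06]
}}

```text
time_s: 2.22
tcp_pos: [0.3149, 0.4027, 0.2405]
ee_rot: [0.322, 0.947, 0.0, 0.0]
ft_force: [0.2, -0.4, 0.2]
grip_width: 0.0873
grip_force: 0.0
```

```bash
python3 go.py '[(.48,.25,.24,45),(.543,-.109,.24,30)]'
```

```text
t 2.23 tcp [0.3149 0.4027 0.2405] yaw(y) 52.4 w 0.0873 j [-1.07  0.18  0.09  1.9  -0.02  1.06 -0.06] F [ 0.2 -0.4  0.2] tilt [ 0.001 -0.    -1.   ]
(0.48, 0.25, 0.24, 45) -> [-1.12   -0.101   0.0032] turn 0.0205
(0.543, -0.109, 0.24, 30) -> [-2.4653 -1.3304  0.0036] turn 0.0622
```

>>> {"fn": "arm_command", "kwargs": {
  "commands": [-1,-0.3,-0.05,0,0.01,-1,-0.6,-0.1,0,0.02,-1,-0.9,-0.25,0,0.03,-1,-1,-0.5,0,0.04,-1,-1,-0.5,0,0.04]
}}

```text
time_s: 2.85
tcp_pos: [0.4116, 0.2002, 0.2407]
ee_rot: [0.439, 0.898, -0.0, -0.0]
ft_force: [0.2, 0.3, 1.2]
grip_width: 0.0869
grip_force: 0.0
```

```bash
python3 go.py '[(.543,-.109,.24,30)]'
```

```text
t 2.85 tcp [0.4116 0.2002 0.2407] yaw(y) 37.9 w 0.0869 j [-0.8   0.09  0.27  2.01 -0.03  1.04  0.15] F [0.2 0.3 1.2] tilt [-0.001 -0.    -1.   ]
(0.543, -0.109, 0.24, 30) -> [-1.6238 -0.4309  0.0033] turn 0.0219
```

>>> {"fn": "arm_command", "kwargs": {
  "commands": [-1,-0.3,-0.08,0,0.007,-1,-0.6,-0.16,0,0.015,-1,-0.9,-0.24,0,0.022,-1,-1,-0.43,0,0.022,-1,-1,-0.43,0,0.022]
}}

```text
time_s: 3.48
tcp_pos: [0.4679, -0.0079, 0.2407]
ee_rot: [0.499, 0.867, 0.0, 0.0]
ft_force: [0.4, 0.3, 0.2]
grip_width: 0.0869
grip_force: 0.0
```

```bash
python3 go.py '[(.543,-.109,.24,30)]'
```

```text
t 3.48 tcp [ 0.4679 -0.0079  0.2407] yaw(y) 30.1 w 0.0869 j [-0.51  0.1   0.48  2.   -0.06  1.05  0.52] F [0.4 0.3 0.2] tilt [ 0.  0. -1.]
(0.543, -0.109, 0.24, 30) -> [-0.6256  0.0712  0.0035] turn 0.0003
```

>>> {"fn": "arm_command", "kwargs": {
  "commands": [-1,-0.31,0.035,0,0,-1,-0.626,0.071,0,0,-1,-0.626,0.071,0.25,0,-1,-0.626,0.071,0.4,0,-1,-0.626,0.071,0.4,0,-1,-0.626,0.071,0.4,0]
}}

```text
time_s: 4.22
tcp_pos: [0.5453, -0.1053, 0.1617]
ee_rot: [0.496, 0.868, 0.001, 0.001]
ft_force: [0.5, -0.0, 0.4]
grip_width: 0.087
grip_force: 0.0
```

Run:
```python
from go import *
go((.543,-.109,.095,30))
T=env.capture("top");S=env.capture("side")
def cr(c):
    u=proj(c,[[.543,-.109,.13]])[0].astype(int);print(u); return cv2.resize(c["frame"][u[1]-60:u[1]+60,u[0]-40:u[0]+40],(400,600),interpolation=3)
cv2.imwrite("pics/c2.png",np.hstack([cr(T),cr(S)])[:,:,::-1])
```

```text
t 4.22 tcp [ 0.5453 -0.1053  0.1617] yaw(y) 30.5 w 0.087 j [-0.3   0.36  0.53  1.91 -0.23  0.92  0.87] F [ 0.5 -0.   0.4] tilt [ 0.002  0.    -1.   ]
(0.543, -0.109, 0.095, 30) -> [-0.0096 -0.0201  0.3333] turn 0.0014
[380 244]
[365 276]
```

View pics/c2.png

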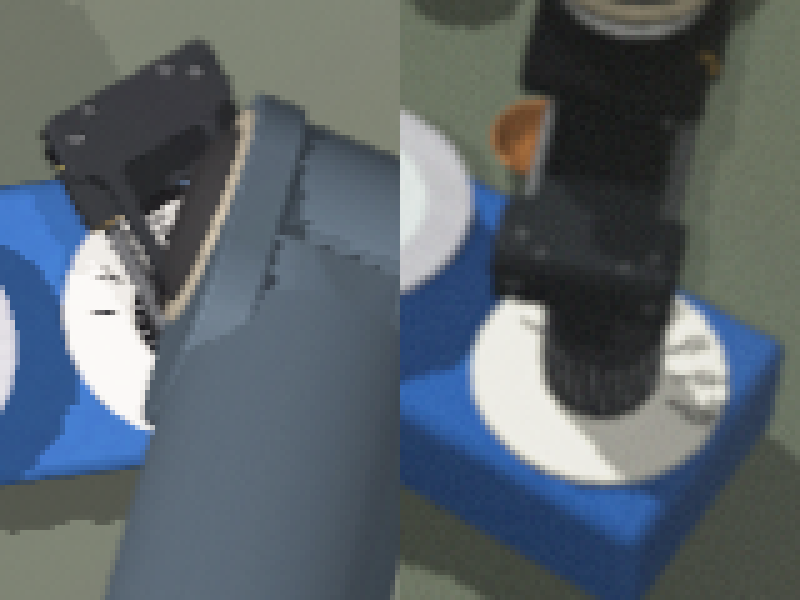

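>>> {"fn": "arm_command", "kwargs": {
  "commands": [-1,-0.01,-0.02,0.15,0,-1,-0.01,-0.02,0.33,0,-1,-0.01,-0.02,0.33,0,-1,-0.01,-0.02,0.33,0]
}}

```text
time_s: 4.82
tcp_pos: [0.5428, -0.1103, 0.0963]
ee_rot: [0.497, 0.868, 0.001, 0.001]
ft_force: [-0.0, -0.2, 0.9]
grip_width: 0.0871
grip_force: 0.0
```

```bash
python3 go.py '[(.543,-.109,.095,30)]'
```

```text
t 4.83 tcp [ 0.5428 -0.1103  0.0963] yaw(y) 30.4 w 0.0871 j [-0.25  0.45  0.49  1.97 -0.29  0.79  0.94] F [-0.  -0.2  0.9] tilt [ 0.003 -0.    -1.   ]
(0.543, -0.109, 0.095, 30) -> [0.0051 0.0041 0.0063] turn 0.0011
```

>>> {"fn": "arm_command", "kwargs": {
  "commands": [1,0,0,0,0,1,0,0,0,0,1,0,0,0,0,1,0,0,0,0,1,0,0,0,0,1,0,0,0,0]
}}

```text
time_s: 5.58
tcp_pos: [0.5425, -0.1096, 0.0948]
ee_rot: [0.497, 0.868, 0.001, 0.001]
ft_force: [3.1, 1.7, 1.1]
grip_width: 0.055
grip_force: 30.0
```

>>> {"fn": "arm_command", "kwargs": {
  "commands": [1,0,0,0,0.025,1,0,0,0,0.05,1,0,0,0,0.075,1,0,0,0,0.1,1,0,0,0,0.125,1,0,0,0,0.15,1,0,0,0,0.175,1,0,0,0,0.2]
}}

```text
time_s: 6.58
tcp_pos: [0.5447, -0.1098, 0.0949]
ee_rot: [0.913, 0.408, 0.003, 0.002]
ft_force: [10.6, 0.9, -8.7]
grip_width: 0.055
grip_force: 30.0
```

>>> {"fn": "arm_command", "kwargs": {
  "commands": [1,0,0,0,0.015,1,0,0,0,0.028,1,0,0,0,0.028,1,0,0,0,0.028,1,0,0,0,0.028]
}}

```text
time_s: 7.2
tcp_pos: [0.545, -0.11, 0.0949]
ee_rot: [0.944, 0.329, 0.003, 0.002]
ft_force: [8.8, -1.1, -6.4]
grip_width: 0.0555
grip_force: 30.0
```

Run:
```python
from go import *
go((.543,-.109,.095,-51.6)); print(env.get_obs()["ft_torque"])
T=env.capture("top");S=env.capture("side")
def cr(c):
    u=proj(c,[[.543,-.109,.1]])[0].astype(int); return cv2.resize(c["frame"][u[1]-48:u[1]+48,u[0]-32:u[0]+32],(400,600),interpolation=3)
cv2.imwrite("pics/c3.png",np.hstack([cr(T),cr(S)])[:,:,::-1])
```

```text
t 7.2 tcp [ 0.545  -0.11    0.0949] yaw(y) -51.6 w 0.0555 j [-0.52  0.56  0.87  1.98 -0.56  0.85 -0.24] F [ 8.8 -1.1 -6.4] tilt [ 0.007 -0.002 -1.   ]
(0.543, -0.109, 0.095, -51.6) -> [-0.0045 -0.0102 -0.0007] turn -0.0001
[ 0.07839197 -1.82813196  0.14341323]
```

View pics/c3.png

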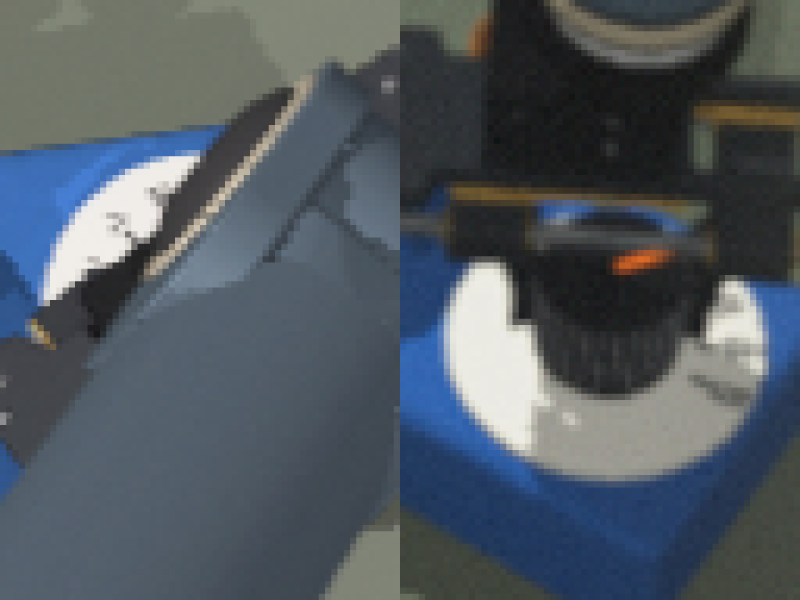

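>>> {"fn": "arm_command", "kwargs": {
  "commands": [-1,0,0,0,0,-1,0,0,0,0,-1,0,0,0,0,-1,0,0,0,0,-1,0,0,-0.25,0,-1,0,0,-0.5,0,-1,0,0,-0.72,0,-1,0,0,-0.72,0]
}}

```text
time_s: 8.3
tcp_pos: [0.5432, -0.1111, 0.2417]
ee_rot: [0.945, 0.328, 0.003, 0.001]
ft_force: [0.0, 0.2, -0.7]
grip_width: 0.0869
grip_force: 0.0
```

```bash
python3 go.py '[(.48,.03,.24,-20),(.41,.2,.24,60),(.417,.351,.24,8)]'
```

```text
t 8.3 tcp [ 0.5432 -0.1111  0.2417] yaw(y) -51.7 w 0.0869 j [-0.67  0.38  1.04  1.84 -0.36  1.12 -0.4 ] F [ 0.   0.2 -0.7] tilt [ 0.007  0.    -1.   ]
(0.48, 0.03, 0.24, -20) -> [ 0.1891 -0.7495  0.0066] turn -0.088
(0.41, 0.2, 0.24, 60) -> [ 0.4414 -1.6334  0.0044] turn -0.3103
(0.417, 0.351, 0.24, 8) -> [ 0.9369 -2.2041  0.0047] turn -0.1658
```

>>> {"fn": "arm_command", "kwargs": {
  "commands": [-1,0.05,-0.25,0,-0.025,-1,0.1,-0.5,0,-0.05,-1,0.2,-0.75,0,-0.075,-1,0.3,-1,0,-0.1,-1,0.3,-1,0,-0.1,-1,0.3,-1,0,-0.1]
}}

```text
time_s: 9.05
tcp_pos: [0.4641, 0.0834, 0.238]
ee_rot: [0.797, 0.604, -0.001, -0.0]
ft_force: [-0.1, -0.8, -0.3]
grip_width: 0.0871
grip_force: 0.0
```

Run:
```python
from go import *
go((.417,.351,.24,7))
T=env.capture("top");S=env.capture("side")
def cr(c):
    u=proj(c,[[.543,-.109,.1]])[0].astype(int); return cv2.resize(c["frame"][u[1]-48:u[1]+48,u[0]-32:u[0]+32],(400,600),interpolation=3)
cv2.imwrite("pics/c4.png",np.hstack([cr(T),cr(S)])[:,:,::-1])
h,s,v=cv2.split(cv2.cvtColor(T["frame"],cv2.COLOR_RGB2HSV)); pl=np.array([.5425,-.109])
o=((h<20)&(h>4)&(s>150)&(v>110)); q=np.argwhere(o)[:,::-1]; q=q[np.linalg.norm(q-[379,245],axis=1)<22]
W=onz(T,q,.083)[:,:2]-pl;r=np.linalg.norm(W,axis=1);t=W[r>r.max()-.006].mean(0);V=onz(T,q,.124)[:,:2]-pl; V=V[np.linalg.norm(V,axis=1)<.026]
l=cv2.fitLine(V.astype(np.float32),2,0,.01,.01).ravel()
print(len(q),"tip rel deg",np.degrees(np.arctan2(t[1],t[0]))-8.9,"line",np.degrees(np.arctan2(l[1],l[0]))-8.9,V.mean(0))
```

```text
t 9.05 tcp [0.4641 0.0834 0.238 ] yaw(y) -15.7 w 0.0871 j [-1.09  0.14  0.92  2.01 -0.13  1.04 -0.38] F [-0.1 -0.8 -0.3] tilt [-0.001 -0.001 -1.   ]
(0.417, 0.351, 0.24, 7) -> [ 1.224  -0.5896 -0.0109] turn -0.0632
33 tip rel deg -39.62582251797516 line -36.86521 [ 0.0112631  -0.00674981]
```

View pics/c4.png

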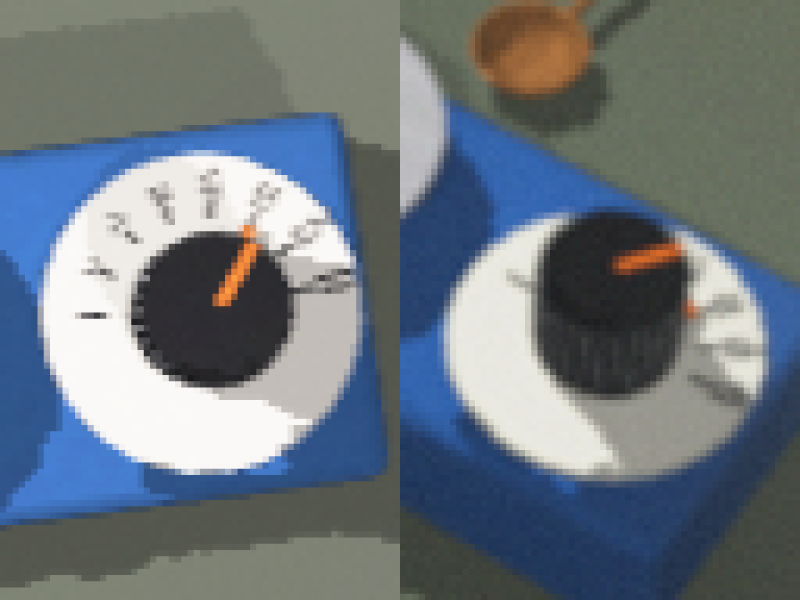

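>>> {"fn": "arm_command", "kwargs": {
  "commands": [-1,0.3,-0.14,0,-0.016,-1,0.6,-0.28,0,-0.032,-1,0.9,-0.44,0,-0.048,-1,1,-0.59,0,-0.063,-1,1,-0.59,0,-0.063,-1,1,-0.59,0,-0.063]
}}

```text
time_s: 9.9
tcp_pos: [0.4061, 0.3068, 0.2384]
ee_rot: [0.664, 0.748, -0.0, 0.0]
ft_force: [0.3, -0.1, 0.4]
grip_width: 0.0872
grip_force: 0.0
```

```bash
python3 go.py '[(.417,.351,.14,7)]'
```

```text
t 9.9 tcp [0.4061 0.3068 0.2384] yaw(y) 6.8 w 0.0872 j [-1.34  0.21  0.72  1.93 -0.16  1.06 -0.44] F [ 0.3 -0.1  0.4] tilt [ 0.    -0.001 -1.   ]
(0.417, 0.351, 0.14, 7) -> [0.2135 0.0801 0.4917] turn -0.0006
```

>>> {"fn": "arm_command", "kwargs": {
  "commands": [-1,0.214,0.08,0,0,-1,0.214,0.08,0.25,0,-1,0.214,0.08,0.49,0,-1,0.214,0.08,0.49,0,-1,0.214,0.08,0.49,0]
}}

```text
time_s: 10.52
tcp_pos: [0.4177, 0.3523, 0.1422]
ee_rot: [0.664, 0.748, 0.001, 0.0]
ft_force: [-0.0, -0.1, 0.5]
grip_width: 0.0872
grip_force: 0.0
```

Run:
```python
from go import *
go((.417,.351,.043,7))
T=env.capture("top");S=env.capture("side")
def cr(c):
    u=proj(c,[[.417,.351,.085]])[0].astype(int); return cv2.resize(c["frame"][u[1]-60:u[1]+60,u[0]-40:u[0]+40],(400,600),interpolation=3)
cv2.imwrite("pics/c5.png",np.hstack([cr(T),cr(S)])[:,:,::-1])
```

```text
t 10.53 tcp [0.4177 0.3523 0.1422] yaw(y) 6.8 w 0.0872 j [-1.29  0.4   0.65  1.96 -0.31  0.88 -0.35] F [-0.  -0.1  0.5] tilt [ 0.002  0.002 -1.   ]
(0.417, 0.351, 0.043, 7) -> [-0.0067 -0.0055  0.4962] turn -0.0005
```

View pics/c5.png

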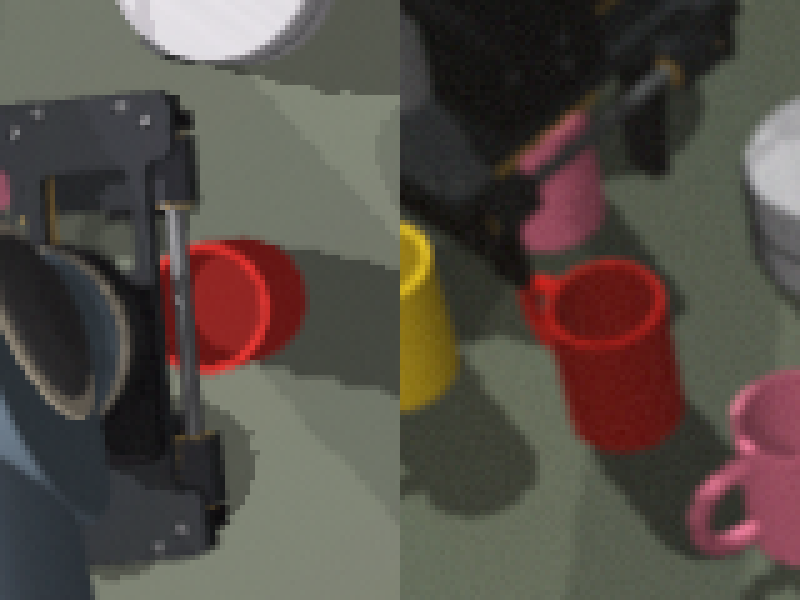

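>>> {"fn": "arm_command", "kwargs": {
  "commands": [-1,-0.01,-0.013,0.15,0,-1,-0.01,-0.013,0.35,0,-1,-0.01,-0.013,0.49,0,-1,-0.01,-0.013,0.49,0,-1,-0.01,-0.013,0.49,0]
}}

```text
time_s: 11.25
tcp_pos: [0.4147, 0.3515, 0.0444]
ee_rot: [0.663, 0.749, 0.002, 0.0]
ft_force: [0.7, -0.1, 1.0]
grip_width: 0.0869
grip_force: 0.0
```

>>> {"fn": "arm_command", "kwargs": {
  "commands": [1,0,0,0,0,1,0,0,0,0,1,0,0,0,0,1,0,0,0,0,1,0,0,0,0,1,0,0,0,0]
}}

```text
time_s: 12.0
tcp_pos: [0.4144, 0.351, 0.0431]
ee_rot: [0.663, 0.749, 0.001, 0.0]
ft_force: [2.2, -0.5, 4.7]
grip_width: 0.0598
grip_force: 30.0
```

```bash
python3 go.py '[(.417,.351,.22,7)]'
```

```text
t 12.0 tcp [0.4144 0.351  0.0431] yaw(y) 7.0 w 0.0598 j [-1.2   0.54  0.56  2.03 -0.44  0.69 -0.25] F [ 2.2 -0.5  4.7] tilt [ 0.002  0.001 -1.   ]
(0.417, 0.351, 0.22, 7) -> [-7.000e-04  1.450e-02 -8.842e-01] turn -0.0001
```

>>> {"fn": "arm_command", "kwargs": {
  "commands": [1,0,0,-0.2,0,1,0,0,-0.4,0,1,0,0,-0.65,0,1,0,0,-0.9,0,1,0,0,-0.9,0,1,0,0,-0.9,0]
}}

```text
time_s: 12.75
tcp_pos: [0.4117, 0.3501, 0.2211]
ee_rot: [0.662, 0.749, -0.002, -0.001]
ft_force: [-0.5, -0.7, -2.1]
grip_width: 0.0603
grip_force: 30.0
```

```bash
python3 go.py '[(.52,.036,.22,7)]'
```

```text
t 12.75 tcp [0.4117 0.3501 0.2211] yaw(y) 7.0 w 0.0603 j [-1.36  0.29  0.71  1.88 -0.22  1.05 -0.43] F [-0.5 -0.7 -2.1] tilt [-0.003 -0.002 -1.   ]
(0.52, 0.036, 0.22, 7) -> [-1.6247  0.3452  0.0068] turn 0.0001
```

>>> {"fn": "arm_command", "kwargs": {
  "commands": [1,-0.2,0.05,0,0,1,-0.45,0.1,0,0,1,-0.7,0.15,0,0,1,-0.9,0.25,0,0,1,-1,0.34,0,0,1,-1,0.34,0,0]
}}

```text
time_s: 13.5
tcp_pos: [0.5049, 0.1579, 0.2206]
ee_rot: [0.664, 0.747, -0.002, -0.0]
ft_force: [-0.8, 1.0, -1.7]
grip_width: 0.0606
grip_force: 30.0
```

>>> {"fn": "arm_command", "kwargs": {
  "commands": [1,-0.2,0,0,0,1,-0.4,0,0,0,1,-0.55,0,0,0,1,-0.62,0,0,0,1,-0.62,0,0,0,1,-0.62,0,0,0]
}}

```text
time_s: 14.25
tcp_pos: [0.5199, 0.0393, 0.222]
ee_rot: [0.662, 0.75, -0.0, -0.001]
ft_force: [-1.2, 0.3, -1.1]
grip_width: 0.0599
grip_force: 30.0
```

Run:
```python
from go import *
go((.52,.036,.155,7))
T=env.capture("top");S=env.capture("side")
def cr(c):
    u=proj(c,[[.52,.036,.12]])[0].astype(int); return cv2.resize(c["frame"][u[1]-75:u[1]+75,u[0]-50:u[0]+50],(400,600),interpolation=3)
cv2.imwrite("pics/c6.png",np.hstack([cr(T),cr(S)])[:,:,::-1])
```

```text
t 14.25 tcp [0.5199 0.0393 0.222 ] yaw(y) 7.1 w 0.0599 j [-0.84  0.28  0.84  1.93 -0.24  1.04  0.23] F [-1.2  0.3 -1.1] tilt [-0.001  0.001 -1.   ]
(0.52, 0.036, 0.155, 7) -> [-0.0164 -0.0013  0.3351] turn 0.0004
```

View pics/c6.png

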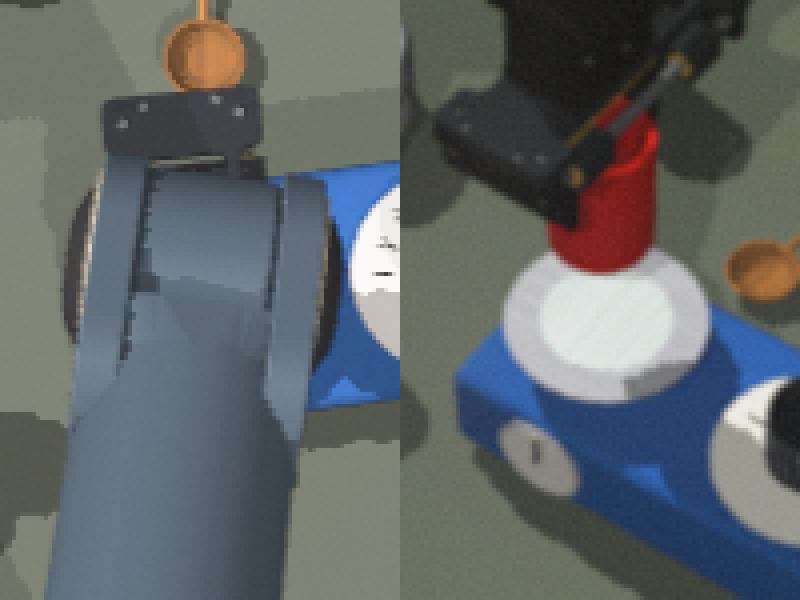

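>>> {"fn": "arm_command", "kwargs": {
  "commands": [1,-0.016,0,0.1,0,1,-0.016,0,0.2,0,1,-0.016,0,0.29,0,1,-0.016,0,0.335,0,1,-0.016,0,0.335,0,1,-0.016,0,0.335,0]
}}

```text
time_s: 15.1
tcp_pos: [0.5212, 0.0341, 0.1561]
ee_rot: [0.663, 0.749, 0.001, 0.0]
ft_force: [-0.4, 0.6, -1.1]
grip_width: 0.0603
grip_force: 30.0
```

>>> {"fn": "arm_command", "kwargs": {
  "commands": [1,0,0,0.01,0,1,0,0,0.02,0,1,0,0,0.03,0,1,0,0,0.04,0,1,0,0,0.04,0]
}}

```text
time_s: 15.72
tcp_pos: [0.5206, 0.0341, 0.1474]
ee_rot: [0.663, 0.749, -0.0, -0.0]
ft_force: [0.2, 0.5, -1.3]
grip_width: 0.0601
grip_force: 30.0
```

```bash
python3 go.py '[(.52,.036,.147,7)]'
```

```text
t 15.72 tcp [0.5206 0.0341 0.1474] yaw(y) 7.0 w 0.0601 j [-0.77  0.38  0.79  2.01 -0.34  0.89  0.33] F [ 0.2  0.5 -1.3] tilt [-0. -0. -1.]
(0.52, 0.036, 0.147, 7) -> [ 0.0099 -0.0017  0.0018] turn -0.0
```

>>> {"fn": "arm_command", "kwargs": {
  "commands": [1,0.005,0,0.005,0,1,0.01,0,0.01,0,1,0.01,0,0.015,0,1,0.01,0,0.015,0]
}}

```text
time_s: 16.23
tcp_pos: [0.5206, 0.0361, 0.1446]
ee_rot: [0.663, 0.749, 0.0, 0.0]
ft_force: [0.2, -0.4, 0.4]
grip_width: 0.0603
grip_force: 30.0
```

>>> {"fn": "arm_command", "kwargs": {
  "commands": [-1,0,0,0,0,-1,0,0,0,0,-1,0,0,0,0,-1,0,0,0,0,-1,0,0,-0.1,0,-1,0,0,-0.3,0,-1,0,0,-0.55,0,-1,0,0,-0.8,0]
}}

```text
time_s: 17.23
tcp_pos: [0.5202, 0.036, 0.306]
ee_rot: [0.663, 0.749, -0.0, -0.0]
ft_force: [0.1, 1.3, -0.2]
grip_width: 0.0872
grip_force: 0.0
```

>>> {"fn": "arm_command", "kwargs": {
  "commands": [-1,0.25,0,0,0,-1,0.5,0,0,0,-1,0.75,-0.1,0,0,-1,1,-0.2,0,0,-1,1,-0.2,0,0]
}}

```text
time_s: 17.85
tcp_pos: [0.4538, 0.2344, 0.3041]
ee_rot: [0.659, 0.752, -0.0, -0.001]
ft_force: [0.7, -0.2, 0.3]
grip_width: 0.0869
grip_force: 0.0
```

Run:
```python
from go import *
go()
T=env.capture("top");S=env.capture("side")
def cr(c):
    u=proj(c,[[.53,-.035,.12]])[0].astype(int); return cv2.resize(c["frame"][u[1]-75:u[1]+75,u[0]-75:u[0]+75],(400,400),interpolation=3)
cv2.imwrite("pics/c7.png",np.hstack([cr(T),cr(S)])[:,:,::-1])
```

```text
t 17.85 tcp [0.4538 0.2344 0.3041] yaw(y) 7.5 w 0.0869 j [-1.23  0.14  0.77  1.84 -0.11  1.2  -0.3 ] F [ 0.7 -0.2  0.3] tilt [-0.002  0.001 -1.   ]
```

View pics/c7.png

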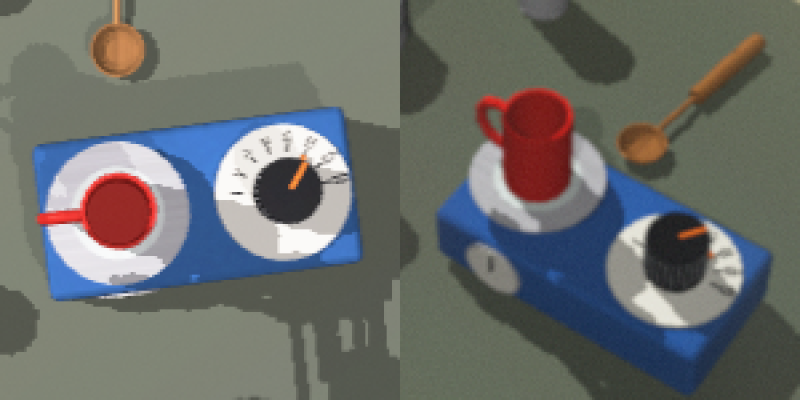

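The red mug stands upright at the middle of the pan (crop 118,212), and the pointer is at 6. The arm is clear of everything.

```bash
python3 -c "
from station import env
print(env.finish_job())"
```

```text
the job is handed in; nothing more can be done
None
```

The tare sleeve was turned to 6 with the pan empty, the red mug was then set gently upright in the middle of the pan, and the job was handed in at about 18 s; the hand-in returned no verdict.

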